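File the serving board in the snuggest slot of the rack

TASK

Take the small serving board out of its dowel stand and, keeping it upright with its handle up, first try it gently on the narrowest slot of the board rack, resting its bottom edge there for a moment; then leave it standing in the narrowest slot that will take it, resting fully on the slot floor, roughly centred front to back, let go and at rest. Feel your way and never force it (stay under 40 N), and leave everything else on the cabinet where it stands.

Things in the scene. Friction and masses are not known exactly. Their poses are not given: they have to be found in the camera images.
- board: dark wooden serving board standing upright, 12 mm thick (its y); both bottom edges bevelled 2.5 mm at 45 degrees. Blade 90 mm wide (x), 85 mm tall; above it a centred handle 36 mm wide, up to 150 mm, with a 14 mm wide hole at 123 to 141 mm: grip the handle across its thickness at 90 to 122 mm. 0.09 to 0.18 kg. Origin at the middle of the bottom, z up along the handle.
- stand: fixed dowel stand, wooden base 100 x 70 x 14 mm with two pairs of upright dowels 30 mm tall, 8 mm thick. The board stands on the base between the dowels (16 mm free across), blade along the stand's x. Origin under the centre of the base, z up.
- rack: fixed wooden board rack, 124 (x) by 200 (y) mm. Slot floor 10 mm above its underside, tooth tops at 50 mm. Six rows of teeth 14 mm thick (y) leave five slots along x, open above and at the ends. The rack's own teeth stand at x = -51 to -19 and 19 to 51 mm; the darker teeth of the adjusting comb stand between them, at x = -15 to 15 mm. Origin under the centre, z up.
- slot_narrow (a point): mouth centre of the narrowest slot, at the rack's -y end, 50 mm high, measured between the rack's own teeth. All five slots, seen without the comb: 14, 17, 20, 23, 26 mm wide, centred at y = -71, -41.5, -9, 26.5, 65 mm in the rack's frame. Axes as the rack's.
- slot_wide (a point): mouth centre of the widest slot, at the rack's +y end, 50 mm high. The comb's teeth are spaced as the rack's but locked an unknown 3.5 to 12.5 mm off towards -y, so every slot is that much narrower: bounded by the rack's teeth on its -y side, the comb's on its +y side. The narrowest slot never takes the board, this one always does. Axes as the rack's.
- salt_jar: bystander, to be left alone: small round jar with a dark cap, 41 mm across and 105 mm tall, standing between rack and stand. Origin under its centre, z up.
- matchbox: bystander, to be left alone: matchbox lying flat, 58 x 35 x 17 mm, near the front edge. Origin under its centre, z up.
- mill: bystander, to be left alone: turned wooden mill at the back, 58 mm across, 170 mm tall. Origin under its centre, z up.
- jar: bystander, to be left alone: glass jar with a green lid at the back, 81 mm across, 158 mm tall. Origin under its centre, z up.
- mug: bystander, to be left alone: blue mug at the back, 89 x 126 mm with its handle, 97 mm tall. Origin under its centre, z up.
- pepper: bystander, to be left alone: small round jar with a dark cap at the back left, 44 mm across and 105 mm tall. Origin under its centre, z up.

How it is judged:
By the outcome, as a careful person would: the job done as asked, in the order asked, and still so for the second after the job is handed in, with the robot touching nothing.
It also fails if it takes over 64 s, if anything falls off the work surface, if the arm or the gripper's body presses on something with over 40 N, if the wrist force passes 120 N, or if a joint passes its speed limit or range.

ROBOT

A 6-joint arm with a two-finger parallel gripper is mounted at the origin on a cart in front of the work surface, level with it; the furniture and walls round the work are solid. World frame = base frame: x ahead of the robot, y to its left, z up, the work surface at z = 0. Lengths are in m, angles in degrees, forces in N, time in s.
With the tool pointing down it reaches from about 0.3 to 0.775 m from the base axis. Payload 14.6 kg.
Tool frame: the origin (TCP) lies at the very end of the fingers, on their centre line; the grasp point (between the pads) lies 19 mm behind it; z points along the fingers, y is the line along which they close (so a half turn about z gives the same grasp; the last joint's range is limited). The gripper opens to 85 mm and grips with 20 to 120 N. Pads are 22 mm wide; open, the fingers measure 114 mm over their backs; the gripper's body (76 mm by 85 mm) begins 54 mm behind the grasp point. The pads swing forward as they close: fully open they stand 13 mm farther back than shut.
Start: joints at [64.481, 17.183, 87.147, -0, 75.671, -3.816], TCP at [0.203, 0.511, 0.231] pointing down, gripper open.
Joint ranges: [-173.82, 173.82], [-45.26, 126.66], [13.44, 144.39], [-59.66, 239.66], [0, 175.72], [-146.38, 146.38]. Speed limits (degrees/s): [127.2, 127.2, 147.25, 180, 180, 180].

INTERFACE

Orientations are given as [roll, pitch, yaw] about the fixed x, y, z axes, in that order (R = Rz(yaw) Ry(pitch) Rx(roll)).
In Python, from plant import readout, cams, close_job gives the robot as it stands.
- The arm moves only by the tool send_rows, never from a script. Its argument "series" is a list of rows, each a list of 3 entries, a list of its own where there are three numbers: the shift along the tool's x, y, z as a fraction of full scale, then the turn, a rotation vector about the tool's x, y, z as a fraction of full scale, then the opening, from 0 (shut) to 1 (fully open). In form: [[[tx, ty, tz], [ax, ay, az], hand], ...]. A call has 1 to 5 rows; each row is the pose to reach, as a shift and turn from the pose commanded when the call began, along the tool's axes at that moment, turning the shorter way round; what a row does not reach only later rows make up. Full scale, the value 1, is 0.15 m for a shift and 360 degrees for a turn. A row lasts 1/10 s, in which the tool goes at most 50 mm and 8.59 degrees, less where a joint would pass 70% of its speed; a pose out of reach is approached as far as the arm can. A call with a number of a shift or a turn outside -1 to 1 is refused whole. A call with a gripper value outside its range is refused whole. The fingers move at their own pace and stop on an object; "grip_force" is the grip in N (left out, the last holds). Time passes only in rows, so rows that repeat a pose let the fingers close. It gives the time, the measured TCP pose, the force, the opening and the grip force at its end, in the units of the state.
- readout.state(): the state, without advancing time (a new reading comes with each control period).
- cams.camera(name): name is "side" or "top"; returns a dict with "frame" (384x512x3 uint8, red, green, blue), "z_map" (384x512 float32, m along the optical axis (not along the pixel's ray), 0 where there is no reading), "camera_matrix" (3x3 intrinsics, pixels), "R" (3x3) and "t" (3): a world point X has camera coordinates R X + t. Camera axes: x right, y down, z forward; pixel columns grow to the right and rows downward; lengths in m; the calibration is good to about 2 mm. A picture is of the moment at which its call begins.
- close_job(): hands the job in; it is judged then, once.
The state is a dict: "t": time; "qpos": joint angles; "joint_vel": joint speeds; "tau": joint torques, N m; "tool_pos": TCP position; "tcp_rot": TCP orientation; "wrist_force": force on the tool from outside, world axes, zero at the start; "torque": the same for the moment, N m; "opening": finger opening in m; "gripper_force": force on a finger pad.
Only numpy, scipy, OpenCV 4.12 (cv2) and the standard library are available. Lean on these libraries where they do the work, as an engineer would, in place of code of your own. Each camera call takes 0.05 s, during which the arm holds its last target. There are 200 camera calls.

## Working session

There is one attempt and no reset: what is moved stays moved. The work goes in short steps, Python scripts to look and compute and a tool call to move; the robot and the scene stay as the last step left them, time stands still between calls to the robot, and variables do not carry over. Pictures are saved under pics/ and viewed, at most 10 in all, crops included, and the job is handed in when it is done.

Besides the shell and the picture viewer there is one more tool, called after "Request:" as name([rows], argument=value, ...), one row to a line, values as JSON. send_rows: Moves the arm, as the interface text tells. Its arguments: {"type":"object","properties":{"series":{"type":"array"},"grip_force":{"type":"number"}},"required":["series"]}

```bash
ls; mkdir -p pics; python3 - <<'E'
from plant import readout,cams
import cv2,numpy as np
print(readout.state())
for n in("top","side"):
    c=cams.camera(n); cv2.imwrite(f"pics/{n}0.png",c["frame"][:,:,::-1]); np.savez(f"{n}0.npz",**c)
    print(n,c["camera_matrix"],c["R"],c["t"],-c["R"].T@c["t"])
E
```

```text
pics
{'t': 0.0, 'qpos': array([ 6.44837451e+01,  1.72151621e+01,  8.71805911e+01, -9.12170410e-04,
        7.56707447e+01, -3.81482185e+00]), 'joint_vel': array([-0.0212714 , -0.03941944,  0.05174074, -0.09733917, -0.00698688,
        0.01118001]), 'tau': array([ 1.93863598e-03, -5.43509209e+01, -3.61782467e+01,  2.00278151e-05,
        4.11836954e-03,  1.83173591e-05]), 'tool_pos': array([0.20326765, 0.51080445, 0.23072363]), 'tcp_rot': array([-1.79933591e+02, -3.54266746e-03,  1.58298791e+02]), 'wrist_force': array([-0.34203006, -0.49020408, -0.95744726]), 'torque': array([-0.00668258,  0.04907412,  0.04369577]), 'gripper_force': 0.0, 'opening': 0.08556334943278056}
top [[400.59414197   0.         251.77723941]
 [  0.         400.59414197 187.81259272]
 [  0.           0.           1.        ]] [[ 0.00495888 -0.99986519  0.01565294]
 [-0.98975838 -0.00714076 -0.14257406]
 [ 0.14266662 -0.01478562 -0.98966036]] [-0.01526405  0.52288544  0.9662524 ] [0.37975397 0.00275845 1.03105052]
side [[480.37251872   0.         261.37136311]
 [  0.         480.37251872 192.95012005]
 [  0.           0.           1.        ]] [[ 0.74373839 -0.66844148  0.00626112]
 [-0.57192376 -0.64114139 -0.51170395]
 [ 0.34605841  0.37699299 -0.85913902]] [-0.40006803  0.3366754   0.89523159] [ 0.18029619 -0.38906156  0.9439114 ]
```

View pics/top0.png

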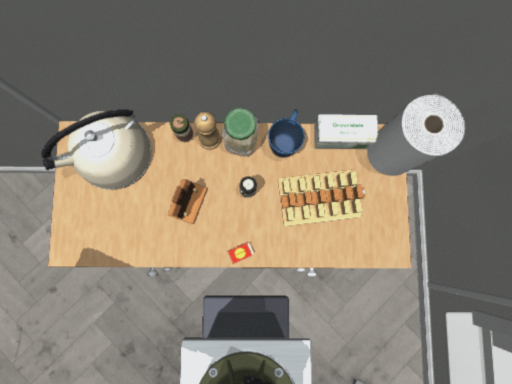

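View pics/side0.png

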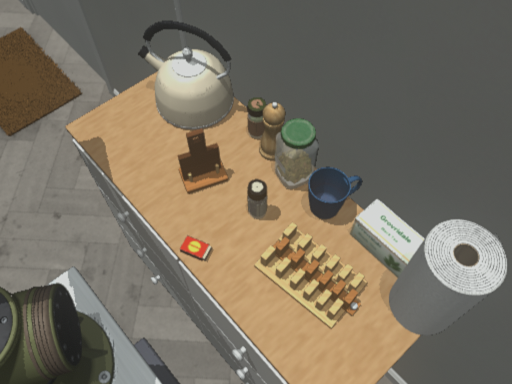

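```bash
python3 - <<'E'
import cv2,numpy as np
t=np.load("top0.npz")["frame"][:,:,::-1]; s=np.load("side0.npz")["frame"][:,:,::-1]
a=cv2.resize(t[165:230,272:372],None,fx=6,fy=6,interpolation=cv2.INTER_CUBIC)
b=cv2.resize(s[220:325,248:372],None,fx=4.8,fy=4.8,interpolation=cv2.INTER_CUBIC)[:,:600]
cv2.imwrite("pics/a.png",a)
p=cv2.resize(t[170:230,160:210],None,fx=8,fy=8,interpolation=cv2.INTER_CUBIC)
q=cv2.resize(s[120:200,170:235],None,fx=6,fy=6,interpolation=cv2.INTER_CUBIC)
cv2.imwrite("pics/b.png",np.hstack([p,q]))
for n,x,(v0,v1,u0,u1) in (("top",t,(165,230,272,372)),("side",s,(220,325,248,372)),):
    h=cv2.cvtColor(x,cv2.COLOR_BGR2HSV)
E
```

```text
(no output)
```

View pics/a.png

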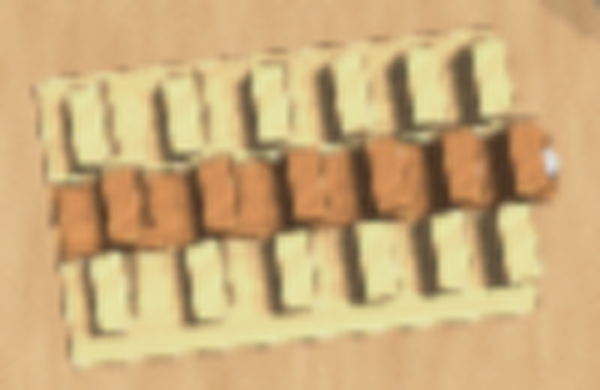

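View pics/b.png

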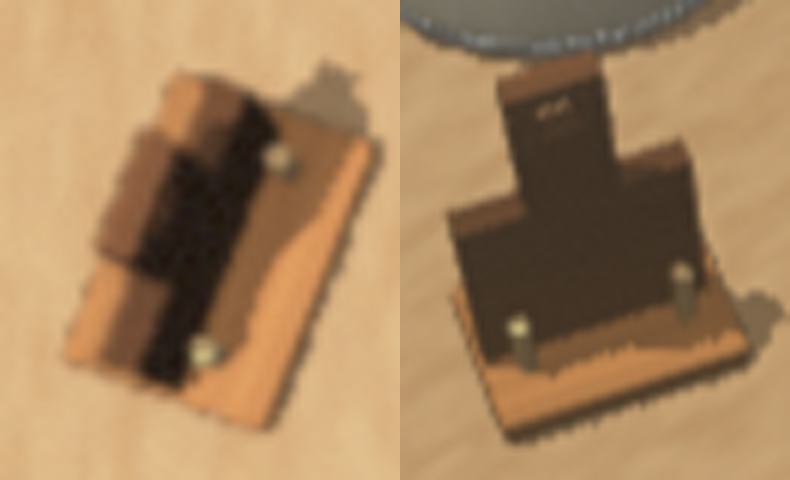

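```bash
cat > h.py <<'E'
import numpy as np
def cloud(c):
    z=c["z_map"];v,u=np.mgrid[:z.shape[0],:z.shape[1]]
    p=np.stack([u,v,np.ones_like(u)],-1)@np.linalg.inv(c["camera_matrix"]).T*z[...,None]
    return (p-c["t"])@c["R"]
def ray(c,uv,h):
    d=np.linalg.inv(c["camera_matrix"])@[uv[0],uv[1],1]@c["R"]; o=-c["R"].T@c["t"]
    return o+d*(h-o[2])/d[2]
E
python3 - <<'E'
from h import *
import cv2
from scipy.optimize import least_squares
T=np.array([-85,-57,-26,8,45,85.])/1e3
for n in("top","side"):
    c=np.load(n+"0.npz"); P=cloud(c)
    print(n,"table z",np.round(np.percentile(P[...,2][(abs(P[...,0]-.42)<.04)&(abs(P[...,1]+.02)<.03)],[10,50,90]),4))
    hsv=cv2.cvtColor(c["frame"],cv2.COLOR_RGB2HSV)
    m=(P[...,2]>.042)&(P[...,2]<.06)&(P[...,1]<-.06)&(P[...,1]>-.32)&(P[...,0]<.52)&(P[...,0]>.3)&(c["z_map"]>0)
    k,l,st,ce=cv2.connectedComponentsWithStats(m.astype(np.uint8),connectivity=4)
    rk=[];cb=[]
    for i in range(1,k):
        q=l==i
        if st[i,4]<8: continue
        pc=ray(c,ce[i],.05); H=np.median(hsv[q],0)
        print(st[i,4],np.round(pc,4),"z",P[q][:,2].mean().round(4),H)
    # board & stand
    B=P[(P[...,1]>.08)&(P[...,1]<.24)&(P[...,0]>.33)&(P[...,0]<.5)&(P[...,2]>.135)&(P[...,2]<.18)]
    print("handle top",len(B),B.mean(0).round(4),B.min(0),B.max(0))
    if len(B)>4:
        B=B[:,:2].astype(np.float32)*1e3;print(cv2.minAreaRect(B))
    B=P[(P[...,1]>.08)&(P[...,1]<.24)&(P[...,0]>.33)&(P[...,0]<.5)&(P[...,2]>.09)&(P[...,2]<.105)]
    print("shoulders",len(B),B.mean(0).round(4),cv2.minAreaRect(B[:,:2].astype(np.float32)*1e3))
    for nm,(x0,x1,y0,y1) in dict(salt=(.34,.48,-.02,.05)).items():
        B=P[(P[...,0]>x0)&(P[...,0]<x1)&(P[...,1]>y0)&(P[...,1]<y1)&(P[...,2]>.095)];print(nm,len(B),B.mean(0),B.min(0),B.max(0))
E
```

```text
top table z [-0.0022 -0.      0.0025]
19 [ 0.5161 -0.0976  0.05  ] z 0.0502 [ 26.  80. 226.]
74 [ 0.5044 -0.1864  0.05  ] z 0.0493 [ 14.  145.  204.5]
66 [ 0.5071 -0.2205  0.05  ] z 0.0497 [ 14.  145.  205.5]
57 [ 0.5092 -0.2508  0.05  ] z 0.0494 [ 14. 145. 203.]
46 [ 0.5106 -0.2785  0.05  ] z 0.0492 [ 14. 145. 203.]
72 [ 0.4997 -0.15    0.05  ] z 0.0495 [ 14.  144.  203.5]
74 [ 0.4948 -0.1104  0.05  ] z 0.0492 [ 14.  145.  203.5]
82 [ 0.4802 -0.2731  0.05  ] z 0.0493 [ 25.  83. 228.]
81 [ 0.4772 -0.2457  0.05  ] z 0.0492 [ 25.  83. 228.]
80 [ 0.4723 -0.2151  0.05  ] z 0.0494 [ 26.  83. 228.]
80 [ 0.4687 -0.1813  0.05  ] z 0.0494 [ 26.  81. 227.]
77 [ 0.4642 -0.1452  0.05  ] z 0.0497 [ 26.  81. 227.]
76 [ 0.4595 -0.1055  0.05  ] z 0.0495 [ 26.  79. 227.]
handle top 106 [0.4865 0.154  0.1579] [0.47250413 0.14495243 0.13509336] [0.49971743 0.16507327 0.16700489]
((487.7424011230469, 155.4097900390625), (12.559579849243164, 29.415729522705078), 70.70340728759766)
shoulders 85 [0.4655 0.1619 0.098 ] ((474.72900390625, 160.21788024902344), (12.817659378051758, 55.38399124145508), 70.13245
[... 724 characters left out ...]
129 [ 0.4747 -0.2493  0.05  ] z 0.0493 [ 22.  99. 213.]
82 [ 0.5095 -0.2825  0.05  ] z 0.0496 [ 14. 147. 179.]
131 [ 0.4781 -0.2768  0.05  ] z 0.0493 [ 22.  99. 213.]
handle top 200 [0.4861 0.151  0.1524] [0.47076771 0.13996314 0.13506896] [0.49987352 0.16352378 0.16648621]
((487.8389892578125, 153.36636352539062), (16.279491424560547, 32.13840866088867), 68.7843017578125)
shoulders 151 [0.4697 0.1563 0.0973] ((475.02557373046875, 157.58535766601562), (14.7195405960083, 58.43282699584961), 68.5864486694336)<stdin>:25: RuntimeWarning: Mean of empty slice.
  ret = um.true_divide(
Traceback (most recent call last):
ValueError: zero-size array to reduction operation minimum which has no identity
```

Request:
send_rows([
  [[-0.8,-0.76,-0.8],[0,0,0],1],
  [[-0.8,-0.76,-0.8],[0,0,0],1],
  [[-0.8,-0.76,-0.8],[0,0,0],1],
  [[-0.8,-0.76,-0.8],[0,0,0],1],
  [[-0.8,-0.76,-0.8],[0,0,0],1],
])

```text
t: 0.6
tool_pos: [0.2743, 0.3585, 0.355]
tcp_rot: [179.7, 0.1, 158.1]
wrist_force: [-0.4, -0.1, 0.6]
opening: 0.0854
gripper_force: 0.0
```

```bash
python3 - <<'E'
from h import *
import cv2
from scipy.optimize import least_squares
T=np.array([-85,-57,-26,8,45,85.])/1e3
for n in("top","side"):
    c=np.load(n+"0.npz"); P=cloud(c); hsv=cv2.cvtColor(c["frame"],cv2.COLOR_RGB2HSV)
    ok=c["z_map"]>0
    m=ok&(P[...,2]>.0455)&(P[...,2]<.06)&(P[...,1]<-.06)&(P[...,1]>-.32)&(P[...,0]<.58)&(P[...,0]>.42)
    k,l,st,ce=cv2.connectedComponentsWithStats(m.astype(np.uint8),connectivity=4)
    A=[]
    for i in range(1,k):
        if st[i,4]<15: continue
        H=np.median(hsv[l==i],0); A.append([*ray(c,ce[i],.05)[:2],H[0]<18])
    A=np.array(A)
    # model assign by nearest
    def mod(p):
        R=np.array([[np.cos(p[2]),-np.sin(p[2])],[np.sin(p[2]),np.cos(p[2])]])
        rk=np.array([[x,y] for x in(-.035,.035) for y in T]); cb=np.array([[0,y-p[3]] for y in T])
        return rk@R.T+p[:2], cb@R.T+p[:2]
    def f(p):
        a,b=mod(p);r=[]
        for x,y,q in A:
            d=(b if q else a)-[x,y]; r+=list(d[np.argmin((d**2).sum(1))])
        return r
    s=least_squares(f,[.506,-.182,np.radians(7),.009],loss="soft_l1",f_scale=.002)
    print(n,len(A),s.x[:2].round(4),np.degrees(s.x[2]).round(2),"d",s.x[3].round(4),"res mm",(np.array(f(s.x)).reshape(-1,2)*1e3).round(1).tolist())
    B=P[ok&(P[...,1]>.1)&(P[...,1]<.22)&(P[...,0]>.4)&(P[...,0]<.53)&(P[...,2]>.158)&(P[...,2]<.18)]
    r=cv2.minAreaRect(B[:,:2].astype(np.float32)*1e3);print("handle",len(B),B.mean(0).round(4),r)
    m=ok&(P[...,1]>.1)&(P[...,1]<.22)&(P[...,0]>.4)&(P[...,0]<.53)&(P[...,2]>.008)&(P[...,2]<.02)
    B=P[m]; print("stand base",len(B),cv2.minAreaRect(B[:,:2].astype(np.float32)*1e3))
    B=P[ok&(P[...,0]>.4)&(P[...,0]<.5)&(P[...,1]>-.03)&(P[...,1]<.05)&(P[...,2]>.09)&(P[...,2]<.12)];print("salt",len(B),B.mean(0))
    B=P[ok&(P[...,0]>.4)&(P[...,1]>.2)&(P[...,1]<.45)&(P[...,2]>.05)];print("kettle",B.min(0),B.max(0))
E
```

```text
top 18 [ 0.5045 -0.1852] 7.29 d 0.0096 res mm [[-0.1, -0.3], [0.1, -0.2], [0.1, -0.1], [0.2, -0.1], [-0.1, 0.2], [-0.0, 0.2], [-0.0, -0.5], [-0.5, -0.1], [0.1, 0.1], [0.1, -0.1], [0.1, 0.2], [0.0, 0.3], [0.6, -0.2], [-0.5, 0.0], [0.3, -0.1], [0.0, -0.1], [-0.2, 0.4], [-0.3, 0.4]]
handle 97 [0.4903 0.1541 0.1635] ((490.5931091308594, 154.29063415527344), (12.524667739868164, 35.4996223449707), 69.92445373535156)
stand base 513 ((492.01348876953125, 153.09881591796875), (69.9013900756836, 98.98308563232422), 69.93024444580078)
salt 0 [nan nan nan]
kettle [0.52686313 0.20002348 0.05004693] [0.72369078 0.44999342 0.50801695]
side 18 [ 0.5027 -0.1882] 7.3 d 0.0096 res mm [[0.2, 0.5], [0.1, 0.1], [0.0, 0.5], [0.4, 0.2], [-0.3, 0.2], [0.2, 0.2], [-0.2, -0.0], [-0.2, 0.1], [-0.2, -0.0], [0.2, -0.2], [-0.2, -0.0], [-0.2, -0.2], [0.6, -0.2], [-0.2, -0.3], [0.2, -0.1], [-0.1, -0.4], [-0.0, -0.1], [-0.2, -0.4]]
handle 108 [0.4888 0.1513 0.1629] ((489.2964172363281, 151.64564514160156), (14.310323715209961, 36.12404251098633), 68.32687377929688)
stand base 578 ((491.22845458984375, 150.4119873046875), (72.13167572021484, 100.09011840820312), 70.1474609375)
salt 0 [nan nan nan]
kettle [0.52537575 0.20015397 0.05002466] [0.72329654 0.44999951 0.33457141]<stdin>:31: RuntimeWarning: Mean of empty slice.
  ret = um.true_divide(
```

Request:
send_rows([
  [[-0.92,-0.37,0],[0,0,-0.0053],1],
  [[-0.92,-0.37,0],[0,0,-0.0053],1],
  [[-0.92,-0.37,0],[0,0,-0.0053],1],
  [[-0.92,-0.37,0],[0,0,-0.0053],1],
  [[-0.92,-0.37,0],[0,0,-0.0053],1],
])

```text
t: 1.1
tool_pos: [0.3808, 0.2578, 0.3504]
tcp_rot: [-179.9, -0.1, 160.1]
wrist_force: [-0.5, 1.3, -0.4]
opening: 0.0851
gripper_force: 0.0
```

Request:
send_rows([
  [[-0.92,-0.34,0],[0,0,0],0.7],
  [[-0.92,-0.34,0],[0,0,0],0.7],
  [[-0.92,-0.34,0],[0,0,0],0.7],
  [[-0.92,-0.34,0],[0,0,0],0.7],
  [[-0.92,-0.34,0],[0,0,0],0.7],
])

```text
t: 1.6
tool_pos: [0.4928, 0.1642, 0.3505]
tcp_rot: [-180.0, -0.1, 160.2]
wrist_force: [-0.4, 0.2, 0.4]
opening: 0.06
gripper_force: 0.0
```

```bash
python3 - <<'E'
from plant import readout
s=readout.state();print({k:np.round(v,4) if 0 else v for k,v in s.items() if k in("t","tool_pos","tcp_rot","wrist_force","qpos","opening")})
E
```

```text
{'t': 1.6, 'qpos': array([ 1.43791419e+01,  9.67681839e+00,  8.07276149e+01,  1.70381860e-02,
        8.96777987e+01, -5.58344317e+01]), 'tool_pos': array([0.49281376, 0.16420063, 0.35050684]), 'tcp_rot': array([-1.79967917e+02, -7.76084457e-02,  1.60213444e+02]), 'wrist_force': array([-0.37586849,  0.15114597,  0.43987201]), 'opening': 0.05997336291983061}
```

Request:
send_rows([
  [[0,-0.08,0.4],[0,0,0],0.6],
  [[0,-0.08,0.8],[0,0,0],0.6],
  [[0,-0.08,0.9],[0,0,0],0.6],
  [[0,-0.08,0.9],[0,0,0],0.6],
  [[0,-0.08,0.9],[0,0,0],0.6],
])

```text
t: 2.1
tool_pos: [0.4887, 0.1534, 0.2178]
tcp_rot: [180.0, 0.0, 160.3]
wrist_force: [-0.2, -0.3, 0.9]
opening: 0.0509
gripper_force: 0.0
```

```bash
python3 - <<'E'
from plant import readout,cams
import cv2,numpy as np
s=readout.state();print(s["tool_pos"],s["tcp_rot"],s["wrist_force"])
o=[]
for n,(v,u) in dict(top=(190,185),side=(150,200)).items():
    c=cams.camera(n); np.savez(n+"1.npz",**c)
    o.append(cv2.resize(c["frame"][v-60:v+60,u-50:u+50,::-1],None,fx=4,fy=4,interpolation=cv2.INTER_CUBIC))
cv2.imwrite("pics/c.png",np.hstack(o))
E
```

```text
[0.48874683 0.15342289 0.2178031 ] [1.79963901e+02 4.23663803e-02 1.60308494e+02] [-0.1534558  -0.34321181  0.85294566]
```

View pics/c.png

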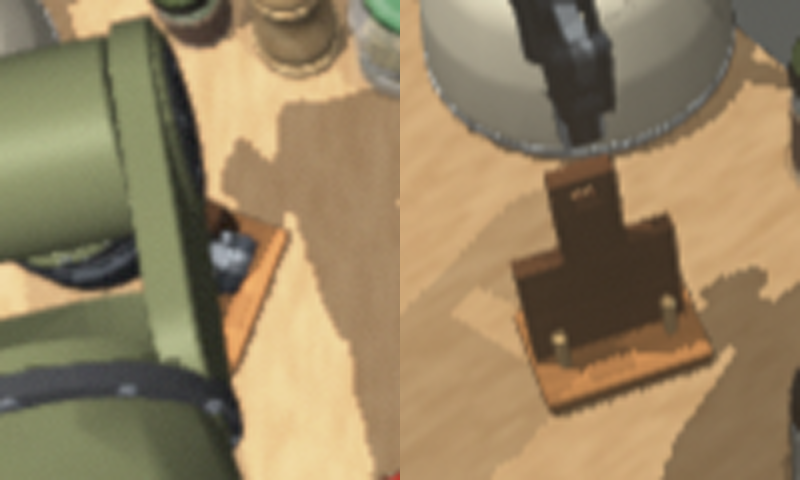

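Request:
send_rows([
  [[0,0,0.25],[0,0,0],0.6],
  [[0,0,0.5],[0,0,0],0.6],
  [[0,0,0.7],[0,0,0],0.6],
  [[0,0,0.78],[0,0,0],0.6],
  [[0,0,0.78],[0,0,0],0.6],
])

```text
t: 2.7
tool_pos: [0.4891, 0.1523, 0.0996]
tcp_rot: [-180.0, -0.0, 160.2]
wrist_force: [-0.6, -0.1, 1.1]
opening: 0.0513
gripper_force: 0.0
```

Request:
send_rows([
  [[0,0,0],[0,0,0],0.3],
  [[0,0,0],[0,0,0],0.2],
  [[0,0,0],[0,0,0],0.1],
  [[0,0,0],[0,0,0],0.0],
  [[0,0,0],[0,0,0],0.0],
], grip_force=20)

```text
t: 3.2
tool_pos: [0.4897, 0.1523, 0.1008]
tcp_rot: [179.9, 0.1, 160.2]
wrist_force: [-0.8, 0.4, 8.4]
opening: 0.0118
gripper_force: 21.7
```

Request:
send_rows([
  [[0,0,0],[0,0,0],0.0],
  [[0,0,-0.1],[0,0,0],0.0],
  [[0,0,-0.25],[0,0,0],0.0],
  [[0,0,-0.45],[0,0,0],0.0],
  [[0,0,-0.65],[0,0,0],0.0],
], grip_force=35)

```text
t: 3.7
tool_pos: [0.4887, 0.152, 0.1982]
tcp_rot: [-180.0, -0.0, 160.2]
wrist_force: [0.3, 0.2, -0.7]
opening: 0.0118
gripper_force: 34.5
```

Request:
send_rows([
  [[0,0,-0.2],[0,0,0],0.0],
  [[0,0,-0.4],[0,0,0],0.0],
  [[0,0,-0.4],[0,0,0],0.0],
  [[0,0,-0.4],[0,0,0],0.0],
  [[0,0,-0.4],[0,0,0],0.0],
])

```text
t: 4.2
tool_pos: [0.4885, 0.152, 0.2558]
tcp_rot: [-179.9, -0.1, 160.2]
wrist_force: [0.3, -0.3, -1.4]
opening: 0.0117
gripper_force: 34.6
```

Request:
send_rows([
  [[-0.1,-0.24,0],[0,0,-0.02],0],
  [[-0.19,-0.44,0],[0,0,-0.04],0],
  [[-0.28,-0.65,0],[0,0,-0.06],0],
  [[-0.36,-0.85,0],[0,0,-0.0753],0],
  [[-0.36,-0.85,0],[0,0,-0.0753],0],
])

```text
t: 4.7
tool_pos: [0.4962, 0.011, 0.2557]
tcp_rot: [-180.0, -0.1, -172.7]
wrist_force: [0.6, 0.4, -0.8]
opening: 0.0116
gripper_force: 34.8
```

Request:
send_rows([
  [[0.02,-0.24,0],[0,0,0],0],
  [[0.04,-0.48,0],[0,0,0],0],
  [[0.06,-0.72,0],[0,0,0],0],
  [[0.064,-0.92,0],[0,0,0],0],
  [[0.064,-0.92,0],[0,0,0],0],
])

```text
t: 5.2
tool_pos: [0.5044, -0.1265, 0.2555]
tcp_rot: [180.0, -0.1, -172.9]
wrist_force: [-0.3, 0.6, -1.0]
opening: 0.0117
gripper_force: 35.0
```

Request:
send_rows([
  [[0.02,-0.24,0],[0,0,0],0],
  [[0.04,-0.48,0],[0,0,0],0],
  [[0.06,-0.72,0],[0,0,0],0],
  [[0.064,-0.92,0],[0,0,0],0],
  [[0.064,-0.92,0],[0,0,0],0],
])

```text
t: 5.7
tool_pos: [0.5125, -0.2643, 0.2553]
tcp_rot: [179.9, -0.1, -172.9]
wrist_force: [-0.4, 0.0, -2.4]
opening: 0.0115
gripper_force: 35.1
```

```bash
python3 - <<'E'
from plant import readout
s=readout.state();print([s[k] for k in("tool_pos","tcp_rot","wrist_force","torque","opening","qpos")])
E
```

```text
[array([ 0.51251443, -0.26425246,  0.255326  ]), array([ 1.79945146e+02, -9.53912285e-02, -1.72866973e+02]), array([-0.41879853,  0.02711306, -2.39213564]), array([ 0.05947615, -0.02035479, -0.00298403]), 0.011509702203929967, array([-3.09081529e+01,  1.97022491e+01,  8.06223332e+01, -1.58325315e-02,
        7.97843477e+01, -1.28038312e+02])]
```

Request:
send_rows([
  [[0,0.02,0.2],[0,0,-0.0005],0],
  [[0,0.02,0.4],[0,0,-0.0005],0],
  [[0,0.02,0.6],[0,0,-0.0005],0],
  [[0,0.02,0.64],[0,0,-0.0005],0],
  [[0,0.02,0.64],[0,0,-0.0005],0],
])

```text
t: 6.2
tool_pos: [0.5122, -0.2584, 0.1603]
tcp_rot: [179.9, -0.1, -172.5]
wrist_force: [-0.4, 0.1, -0.1]
opening: 0.0117
gripper_force: 35.0
```

```bash
python3 - <<'E'
from plant import readout,cams
import cv2,numpy as np
s=readout.state();print(s["tool_pos"],s["tcp_rot"],s["wrist_force"])
o=[]
for n,(v,u) in dict(top=(195,325),side=(260,315)).items():
    c=cams.camera(n); np.savez(n+"2.npz",**c)
    o.append(cv2.resize(c["frame"][v-65:v+65,u-65:u+65,::-1],None,fx=3,fy=3,interpolation=cv2.INTER_CUBIC))
cv2.imwrite("pics/d.png",np.hstack(o))
E
```

```text
[ 0.51224891 -0.25836551  0.16025422] [ 1.79923708e+02 -8.45676841e-02 -1.72484644e+02] [-0.42569196  0.14662296 -0.10009134]
```

View pics/d.png

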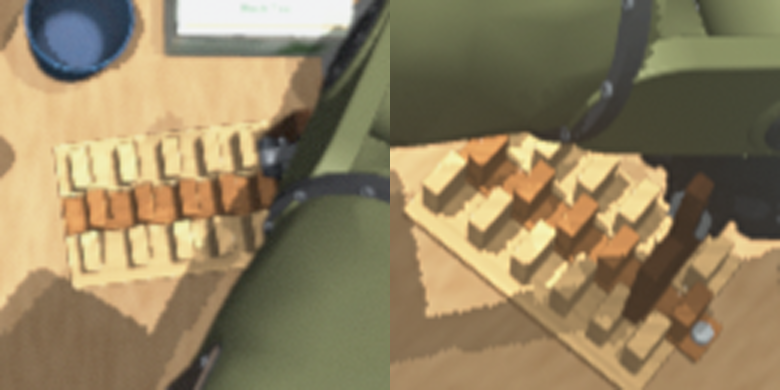

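```bash
cat >> h.py <<'E'
def face(f,y0,z0,z1):
    c=np.load(f);P=cloud(c);a=np.radians(7.3)
    d=P[...,:2]-[.5027,-.1882]; x=d@[np.cos(a),np.sin(a)]; y=d@[-np.sin(a),np.cos(a)]
    m=(c["z_map"]>0)&(abs(y-y0)<.02)&(abs(x)<.06)&(P[...,2]>z0)&(P[...,2]<z1)&(c["frame"].max(-1)<110)
    x,y,z=x[m],y[m],P[...,2][m]; return x,y,z
E
python3 - <<'E'
from h import *
from scipy.stats import binned_statistic as bs
x,y,z=face("side2.npz",-.075,.068,.155)
print(len(x))
for a,b in ((.07,.085),(.085,.1),(.1,.115),(.115,.13),(.13,.16)):
    m=(z>a)&(z<b); print(a,m.sum(),"x",np.percentile(x[m],[0,10,50,90,100]).round(4),"y",np.percentile(y[m],[0,10,50,90,100]).round(4))
for a in np.arange(-.05,.05,.01):
    m=(x>a)&(x<a+.01)
    if m.any(): print(round(a,3),m.sum(),np.percentile(y[m],[5,50,95]).round(4),z[m].min().round(3))
E
```

```text
217
0.07 23 x [-0.045  -0.0446 -0.0436 -0.0072  0.0194] y [-0.0781 -0.078  -0.0769 -0.069  -0.0671]
0.085 46 x [-0.0454 -0.0443 -0.0295  0.0131  0.0278] y [-0.0782 -0.0781 -0.0778 -0.0695 -0.0667]
0.1 38 x [-0.0455 -0.0448 -0.0402  0.0003  0.0149] y [-0.0783 -0.0781 -0.0779 -0.0705 -0.0683]
0.115 44 x [-0.0451 -0.0445 -0.0385 -0.0035  0.0081] y [-0.0782 -0.0781 -0.0778 -0.069  -0.0663]
0.13 66 x [-0.0451 -0.0444 -0.0434 -0.0109  0.0012] y [-0.0785 -0.0782 -0.0776 -0.0689 -0.0665]
-0.05 112 [-0.0781 -0.0729 -0.0671] 0.076
-0.04 22 [-0.0782 -0.0781 -0.078 ] 0.082
-0.03 21 [-0.0782 -0.0781 -0.0779] 0.079
-0.02 21 [-0.0782 -0.078  -0.0778] 0.079
-0.01 21 [-0.0782 -0.0779 -0.0777] 0.081
0.0 11 [-0.078  -0.0779 -0.0777] 0.086
0.01 7 [-0.078  -0.0779 -0.0776] 0.082
0.02 2 [-0.0778 -0.0778 -0.0778] 0.086
```

Request:
send_rows([
  [[0,-0.017,0.04],[0,0,0.001],0],
  [[0,-0.017,0.08],[0,0,0.001],0],
  [[0,-0.017,0.12],[0,0,0.001],0],
  [[0,-0.017,0.13],[0,0,0.001],0],
  [[0,-0.017,0.13],[0,0,0.001],0],
])

```text
t: 6.8
tool_pos: [0.5125, -0.2619, 0.141]
tcp_rot: [180.0, -0.0, -172.9]
wrist_force: [-0.1, -0.2, -1.0]
opening: 0.0115
gripper_force: 35.1
```

Request:
send_rows([
  [[0,0,0.005],[0,0,0],0],
  [[0,0,0.01],[0,0,0],0],
  [[0,0,0.015],[0,0,0],0],
  [[0,0,0.02],[0,0,0],0],
  [[0,0,0.02],[0,0,0],0],
])

```text
t: 7.3
tool_pos: [0.5126, -0.2619, 0.1382]
tcp_rot: [180.0, -0.0, -172.9]
wrist_force: [-0.3, -0.1, -2.0]
opening: 0.0118
gripper_force: 35.1
```

Request:
send_rows([
  [[0,0,0.003],[0,0,0],0],
  [[0,0,0.006],[0,0,0],0],
  [[0,0,0.009],[0,0,0],0],
  [[0,0,0.009],[0,0,0],0],
  [[0,0,0.009],[0,0,0],0],
])

```text
t: 7.8
tool_pos: [0.5126, -0.2619, 0.137]
tcp_rot: [-180.0, 0.0, -172.9]
wrist_force: [-0.4, 0.8, -0.8]
opening: 0.0114
gripper_force: 35.2
```

Request:
send_rows([
  [[0,0,0.003],[0,0,0],0],
  [[0,0,0.006],[0,0,0],0],
  [[0,0,0.009],[0,0,0],0],
  [[0,0,0.009],[0,0,0],0],
  [[0,0,0.009],[0,0,0],0],
])

```text
t: 8.3
tool_pos: [0.5128, -0.2621, 0.1368]
tcp_rot: [-180.0, 0.0, -172.9]
wrist_force: [-5.3, 1.7, 11.6]
opening: 0.0119
gripper_force: 36.8
```

Request:
send_rows([
  [[0,0,-0.002],[0,0,0],0],
  [[0,0,-0.002],[0,0,0],0],
  [[0,0,-0.002],[0,0,0],0],
  [[0,0,-0.002],[0,0,0],0],
  [[0,0,-0.002],[0,0,0],0],
])

```text
t: 8.8
tool_pos: [0.5127, -0.262, 0.1368]
tcp_rot: [-180.0, 0.0, -172.9]
wrist_force: [-3.6, 1.7, 9.0]
opening: 0.0116
gripper_force: 36.4
```

```bash
python3 - <<'E'
from plant import readout,cams
import numpy as np
c=cams.camera("side");np.savez("side3.npz",**c)
from h import *
x,y,z=face("side3.npz",-.075,.048,.13)
for a,b in ((.04,.055),(.055,.07),(.07,.09),(.09,.13)):
    m=(z>a)&(z<b)&(x>-.041)
    if m.any(): print(a,m.sum(),np.percentile(y[m],[5,50,95]).round(4))
print(readout.state()["wrist_force"],x.min())
E
```

```text
0.04 5 [-0.086  -0.0807 -0.0806]
0.055 19 [-0.081  -0.0809 -0.0807]
0.07 29 [-0.0812 -0.0809 -0.0807]
0.09 46 [-0.0812 -0.081  -0.0808]
[-3.34400224  1.77797738  7.83592325] -0.045735913920114446
```

Request:
send_rows([
  [[0,0,0],[0,0,0],0],
  [[0,0,0],[0,0,0],0],
  [[0,0,0],[0,0,0],0],
  [[0,0,0],[0,0,0],0],
  [[0,0,0],[0,0,0],0],
])

```text
t: 9.35
tool_pos: [0.5127, -0.262, 0.1368]
tcp_rot: [-180.0, 0.0, -172.9]
wrist_force: [-3.9, 1.7, 8.8]
opening: 0.0118
gripper_force: 36.4
```

Request:
send_rows([
  [[0,0,-0.08],[0,0,0],0],
  [[0,0,-0.16],[0,0,0],0],
  [[0,0,-0.2],[0,0,0],0],
  [[0,0,-0.2],[0,0,0],0],
  [[0,0,-0.2],[0,0,0],0],
])

```text
t: 9.85
tool_pos: [0.5125, -0.2619, 0.1658]
tcp_rot: [180.0, -0.0, -172.9]
wrist_force: [-0.0, 0.2, -1.6]
opening: 0.0115
gripper_force: 35.1
```

Request:
send_rows([
  [[0,0.16,0],[0,0,-0.0005],0],
  [[0,0.32,0],[0,0,-0.0005],0],
  [[0,0.48,0],[0,0,-0.0005],0],
  [[0,0.644,0],[0,0,-0.0005],0],
  [[0,0.644,0],[0,0,-0.0005],0],
])

```text
t: 10.35
tool_pos: [0.5002, -0.1639, 0.1655]
tcp_rot: [180.0, -0.0, -172.6]
wrist_force: [-0.4, -0.4, -0.7]
opening: 0.0119
gripper_force: 35.1
```

Request:
send_rows([
  [[0,0,0],[0,0,0],0],
  [[0,0,0],[0,0,0],0],
])

```text
t: 10.55
tool_pos: [0.5006, -0.1667, 0.1657]
tcp_rot: [180.0, -0.0, -172.7]
wrist_force: [-0.5, -0.1, -1.0]
opening: 0.0112
gripper_force: 35.1
```

```bash
python3 - <<'E'
from plant import readout,cams
import numpy as np
c=cams.camera("side");np.savez("side4.npz",**c)
from h import *
x,y,z=face("side4.npz",.022,.06,.15)
m=(x>-.041)
print(len(x),x.min(),np.percentile(y[m],[1,10,50,90]).round(4),np.polyfit(x[m&(y<.022)],y[m&(y<.022)],1),np.polyfit(z[m&(y<.022)],y[m&(y<.022)],1))
s=readout.state();print(s["tool_pos"],s["tcp_rot"],s["wrist_force"])
E
```

```text
320 -0.045615100802707455 [0.0143 0.0147 0.0151 0.0154] [-0.00037929  0.01507973] [-0.00195389  0.01530368]
[ 0.50061673 -0.16674587  0.16568005] [ 1.79999189e+02 -1.17133182e-02 -1.72728620e+02] [-0.27235198  0.52218822 -0.44946415]
```

Request:
send_rows([
  [[0,0.004,0.05],[0,0,0],0],
  [[0,0.004,0.1],[0,0,0],0],
  [[0,0.004,0.15],[0,0,0],0],
  [[0,0.004,0.17],[0,0,0],0],
  [[0,0.004,0.17],[0,0,0],0],
], grip_force=25)

```text
t: 11.1
tool_pos: [0.5003, -0.1654, 0.1397]
tcp_rot: [180.0, -0.1, -172.7]
wrist_force: [0.7, 0.0, -1.4]
opening: 0.0114
gripper_force: 35.2
```

Request:
send_rows([
  [[0,0,0.006],[0,0,0],0],
  [[0,0,0.012],[0,0,0],0],
  [[0,0,0.018],[0,0,0],0],
  [[0,0,0.024],[0,0,0],0],
  [[0,0,0.03],[0,0,0],0],
])

```text
t: 11.6
tool_pos: [0.5006, -0.1655, 0.1359]
tcp_rot: [-180.0, 0.0, -172.7]
wrist_force: [0.5, 0.0, -1.0]
opening: 0.0118
gripper_force: 35.2
```

Request:
send_rows([
  [[0,0,0.006],[0,0,0],0],
  [[0,0,0.012],[0,0,0],0],
  [[0,0,0.018],[0,0,0],0],
  [[0,0,0.024],[0,0,0],0],
  [[0,0,0.024],[0,0,0],0],
])

```text
t: 12.1
tool_pos: [0.5005, -0.1655, 0.1321]
tcp_rot: [180.0, -0.0, -172.7]
wrist_force: [0.7, -0.3, -1.1]
opening: 0.0114
gripper_force: 35.2
```

Request:
send_rows([
  [[0,0,0.012],[0,0,0],0],
  [[0,0,0.024],[0,0,0],0],
  [[0,0,0.036],[0,0,0],0],
  [[0,0,0.048],[0,0,0],0],
  [[0,0,0.06],[0,0,0],0],
])

```text
t: 12.6
tool_pos: [0.5005, -0.1654, 0.1231]
tcp_rot: [180.0, -0.0, -172.7]
wrist_force: [-0.0, -0.0, -0.9]
opening: 0.0115
gripper_force: 35.2
```

Request:
send_rows([
  [[0,0,0.012],[0,0,0],0],
  [[0,0,0.024],[0,0,0],0],
  [[0,0,0.036],[0,0,0],0],
  [[0,0,0.048],[0,0,0],0],
  [[0,0,0.06],[0,0,0],0],
])

```text
t: 13.1
tool_pos: [0.5005, -0.1654, 0.1141]
tcp_rot: [180.0, -0.0, -172.7]
wrist_force: [0.2, -0.4, 0.2]
opening: 0.0115
gripper_force: 35.2
```

Free so far; floor expected at TCP ≈ 0.097.

Request:
send_rows([
  [[0,0,0.018],[0,0,0],0],
  [[0,0,0.036],[0,0,0],0],
  [[0,0,0.054],[0,0,0],0],
  [[0,0,0.072],[0,0,0],0],
  [[0,0,0.09],[0,0,0],0],
])

```text
t: 13.6
tool_pos: [0.5005, -0.1655, 0.1005]
tcp_rot: [180.0, -0.0, -172.7]
wrist_force: [1.5, 0.1, -0.8]
opening: 0.012
gripper_force: 35.2
```

Request:
send_rows([
  [[0,0,0.004],[0,0,0],0],
  [[0,0,0.008],[0,0,0],0],
  [[0,0,0.01],[0,0,0],0],
  [[0,0,0.01],[0,0,0],0],
  [[0,0,0.01],[0,0,0],0],
])

```text
t: 14.1
tool_pos: [0.5006, -0.1655, 0.0994]
tcp_rot: [-180.0, 0.0, -172.7]
wrist_force: [0.8, -0.1, -1.6]
opening: 0.0117
gripper_force: 35.2
```

Request:
send_rows([
  [[0,0,0.004],[0,0,0],0],
  [[0,0,0.008],[0,0,0],0],
  [[0,0,0.012],[0,0,0],0],
  [[0,0,0.014],[0,0,0],0],
  [[0,0,0.014],[0,0,0],0],
])

```text
t: 14.6
tool_pos: [0.5005, -0.1654, 0.0971]
tcp_rot: [180.0, -0.0, -172.7]
wrist_force: [-0.7, -0.0, -0.8]
opening: 0.0115
gripper_force: 35.2
```

Request:
send_rows([
  [[0,0,0.003],[0,0,0],0],
  [[0,0,0.006],[0,0,0],0],
  [[0,0,0.006],[0,0,0],0],
  [[0,0,0.006],[0,0,0],0],
])

```text
t: 15.0
tool_pos: [0.5006, -0.1656, 0.0969]
tcp_rot: [-180.0, 0.0, -172.7]
wrist_force: [-4.0, -0.1, 6.6]
opening: 0.0115
gripper_force: 36.3
```

Request:
send_rows([
  [[0,0,-0.003],[0,0,0],0.0],
  [[0,0,-0.003],[0,0,0],0.25],
  [[0,0,-0.003],[0,0,0],0.3],
  [[0,0,-0.003],[0,0,0],0.4],
  [[0,0,-0.003],[0,0,0],0.5],
])

```text
t: 15.5
tool_pos: [0.5005, -0.1655, 0.0967]
tcp_rot: [180.0, 0.0, -172.7]
wrist_force: [-0.2, 1.2, -0.2]
opening: 0.0423
gripper_force: 0.0
```

```bash
python3 - <<'E'
from plant import readout,cams
import numpy as np
c=cams.camera("side");np.savez("side5.npz",**c)
from h import *
x,y,z=face("side5.npz",.022,.055,.17)
m=(x>-.041)&(y<.022)
print(len(x),x.min(),z.max(),np.percentile(y[m],[1,10,50,90]).round(4),np.polyfit(x[m],y[m],1),np.polyfit(z[m],y[m],1))
s=readout.state();print(s["tool_pos"],s["tcp_rot"],s["wrist_force"],s["opening"])
E
```

```text
426 -0.04541770256865714 0.16692982254796243 [0.0144 0.0157 0.0162 0.0207] [-0.03631678  0.01651904] [0.01590957 0.01534781]
[ 0.50052309 -0.16545389  0.09670088] [ 1.79999978e+02 -3.04822292e-03 -1.72686159e+02] [ 0.32679606 -0.09254692 -0.39877956] 0.042656338685653515
```

Board stands upright. Withdraw straight up.

Request:
send_rows([
  [[0,0,-0.1],[0,0,0],0.5],
  [[0,0,-0.3],[0,0,0],0.5],
  [[0,0,-0.55],[0,0,0],0.5],
  [[0,0,-0.85],[0,0,0],0.5],
  [[0,0,-0.95],[0,0,0],0.5],
])

```text
t: 16.05
tool_pos: [0.5015, -0.1658, 0.2438]
tcp_rot: [-179.8, 0.3, -172.7]
wrist_force: [-0.3, -0.5, -0.5]
opening: 0.0425
gripper_force: 0.0
```

Request:
send_rows([
  [[0.2,0,-0.2],[0,0,0],0.5],
  [[0.5,0,-0.4],[0,0,0],0.5],
  [[0.8,0,-0.4],[0,0,0],0.5],
  [[0.9,0,-0.4],[0,0,0],0.5],
  [[0.9,0,-0.4],[0,0,0],0.5],
])

```text
t: 16.55
tool_pos: [0.3653, -0.1829, 0.3]
tcp_rot: [-179.9, 0.1, -172.8]
wrist_force: [0.2, 0.1, -0.5]
opening: 0.0423
gripper_force: 0.0
```

Request:
send_rows([
  [[0,0.3,0],[0,0,0],0.5],
  [[0,0.6,0],[0,0,0],0.5],
  [[0,0.95,0],[0,0,0],0.5],
  [[0,0.95,0],[0,0,0],0.5],
  [[0,0.95,0],[0,0,0],0.5],
])

```text
t: 17.05
tool_pos: [0.349, -0.0403, 0.2993]
tcp_rot: [-180.0, 0.0, -172.5]
wrist_force: [0.6, -0.2, 0.4]
opening: 0.0429
gripper_force: 0.0
```

```bash
python3 - <<'E'
from plant import readout,cams
import cv2,numpy as np
s=readout.state();print(s["t"],s["tool_pos"],s["wrist_force"])
c=cams.camera("top");c2=cams.camera("side");np.savez("side6.npz",**c2)
cv2.imwrite("pics/e.png",np.hstack([cv2.resize(k["frame"][:,:,::-1],(400,300)) for k in (c,c2)]))
from h import *
x,y,z=face("side6.npz",.022,.055,.17)
m=(x>-.041)&(y<.022)
print(len(x),x.min(),z.max(),np.percentile(y[m],[1,10,50,90]).round(4),np.polyfit(x[m],y[m],1),np.polyfit(z[m],y[m],1))
E
```

```text
17.05 [ 0.34903803 -0.04032604  0.2993378 ] [ 0.57933731 -0.20069093  0.44782955]
478 -0.045627495624255485 0.15964824580882261 [0.0151 0.0155 0.016  0.0187] [-0.02285968  0.01640409] [0.0081531  0.01567967]
```

View pics/e.png

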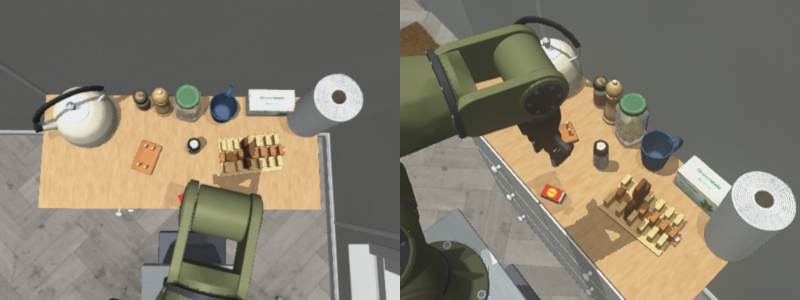

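The pictures show the board upright in the second slot from the +y end, about (248, 152) in the top half. Its top is at 0.160 m, so it rests on the slot floor. The bystanders have not moved and the arm is clear.

```bash
python3 -c "
from plant import close_job
print(close_job())"
```

```text
the job is handed in; nothing more can be done
None
```

The board first rested on the narrowest slot (contact about 9–12 N), then went without resistance into the 23 mm slot (about 13.4 mm free past the comb; the next narrower has only about 10.4 mm). It stands there upright on the slot floor, centred and released, and the job is handed in at about 17 s.

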